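# Open a square jar braced in the jar holder

## Task

Stand the square glass jar, lid up, fully down in the square pocket of the wooden jar holder so that it cannot turn, then unscrew its tight lid (anticlockwise seen from above). Stop turning as soon as the threads let go, lift the lid straight up and finish still gripping it, level and still, about two centimetres above the open mouth, with the jar left standing in the pocket. Leave the round jar, the funnel and the spoon where they are.

Things in the scene. Friction and masses are not known exactly. Their poses are not given: they have to be found in the camera images.
- jar: Empty clear-glass jar, 0.24 to 0.39 kg, standing lid up: square body 62 x 62 mm, 68 mm tall, sloping shoulder up to 76 mm, round neck (48 mm) up to the mouth at 96 mm. Origin at the centre of its underside, z up, x and y square to its flat sides. Fits the pocket in any quarter turn. On the bare table it spins along when the lid is twisted.
- jar_mouth (a point): Centre of the jar's mouth rim, 96 mm above its underside. A black rubber sealing ring sits on the rim; it stands 2 mm above the rim when pressed by the lid and 4 mm when not.
- cap: The square jar's bare-steel screw lid, 63 mm diameter, 16 mm tall, ribbed rim, 30 g. Origin at the centre of its lower edge, z up. Screwed on, its lower edge is 84.5 mm and its top 100.5 mm above the jar's underside (8.5 mm gap to the shoulder); the jar can be lifted by it. Its x axis lies along the jar's x when fully tight; it starts 0 to 12 degrees anticlockwise of that.
- cap_top (a point): Centre of the lid's top, 16 mm above its lower edge. Thread: the lid turns anticlockwise seen from above, without rising, against up to about 1 N m (grip it firmly); the threads let go about 55 degrees from fully tight (43 to 55 degrees of turning); the sealing ring then pushes the lid up 2 mm and it lifts straight off. Do not turn beyond 85 degrees from fully tight.
- holder: Jar holder: varnished wooden block 150 x 150 x 34 mm, screwed down to the table, with a square pocket 65 x 65 mm wide and 25 mm deep in the middle of its top, mouth chamfered by 3 mm. Origin at the centre of its underside, x and y along its sides and the pocket's sides, z up.
- pocket (a point): Centre of the floor of the holder's pocket, 9 mm above the table; axes as the holder's.
- round_jar: Bystander: closed round amber-glass jar with a steel lid, 72 mm diameter, 110 mm tall; origin at the centre of its underside.
- funnel: Bystander: aluminium jar funnel standing on its spout, 60 mm tall, 100 mm wide at the top; origin at the centre of its lower edge.
- spoon: Bystander: wooden spoon lying flat along its x axis; origin at its middle on the underside.
Mind the look-alikes: they are no part of the job. Of the things like the cap, leave any that is blue; of the rest the smaller one is meant.

How it is judged (in metres and radians):
On the way, in this order (a step that is already met when the one before it is completed fails the run):
1. the jar stands upright on the floor of the holder's pocket with its lid still on (horizontal distance between jar and pocket below 0.006 m and z of jar in the frame of pocket below 0.003 m and angle between jar's own z axis and vertical below 0.06 rad and z of cap in the frame of jar_mouth below -0.008 m), for 0.2 s.
2. the lid is off the threads and clear of the rim while the jar stays in the pocket (horizontal distance between jar and pocket below 0.006 m and z of jar in the frame of pocket below 0.003 m and angle between jar's own z axis and vertical below 0.06 rad and z of cap in the frame of jar_mouth above 0.001 m), for 0.1 s.
At the end, for the whole second after the job is handed in: Jar in the pocket (centred within 6 mm, 3 mm from the floor, tilt under 0.06 rad); lid gripped by the fingers (over 2 N), lower edge 8 to 45 mm above the rim, centred within 20 mm, tilt under 0.2 rad, under 30 mm/s, touching neither jar nor holder; fingers off the jar (horizontal distance between jar and pocket below 0.006 m and z of jar in the frame of pocket below 0.003 m and angle between jar's own z axis and vertical below 0.06 rad and z of cap in the frame of jar_mouth between 0.008 and 0.045 m and horizontal distance between cap and jar_mouth below 0.02 m and angle between cap's own z axis and vertical below 0.2 rad and contact force between the fingers and cap above 2 N and contact force between cap and jar below 0.2 N and contact force between cap and holder below 0.2 N and linear speed of cap below 0.03 m/s and contact force between the fingers and jar below 0.5 N); the arm keeps its last pose, push and grip.
It fails at once if the lid comes off while the jar is not seated in the pocket (z of cap in the frame of jar_mouth above -0.003 m and not (horizontal distance between jar and pocket below 0.006 m and z of jar in the frame of pocket below 0.003 m and angle between jar's own z axis and vertical below 0.06 rad)).
It fails at once if the lid is turned on well past the point where the threads let go (86 degrees from fully tight) (angle between the x axis of cap and the x axis of jar, either way round above 1.5 rad).
It fails at once if a bystander is moved by more than 30 mm (distance of any of round_jar, funnel, spoon from where it was at the start of the episode above 0.03 m).
It also fails if it takes over 45 s, if anything falls off the work surface, if the arm or the gripper's body presses on something with over 40 N, if the wrist force passes 120 N, or if a joint passes its speed limit or range.

## Robot

A 7-joint arm with a two-finger parallel gripper is mounted at the origin on the work surface. World frame = base frame: x ahead of the robot, y to its left, z up, the work surface at z = 0. Lengths are in m, angles in degrees, forces in N, time in s.
With the tool pointing down it reaches from about 0.4 to 0.875 m from the base axis. Payload 6.5 kg.
Tool frame: the origin (TCP) lies on the centre line of the jaws, within the pads' length; the fingertips stand 14 mm ahead of it and the grasp point (between the pads) lies 5 mm behind it; z points along the fingers, y is the line along which they close (so a half turn about z gives the same grasp; the last joint's range is limited). The gripper opens to 85 mm and grips with 20 to 120 N. Pads are 22 mm wide; open, the fingers measure 114 mm over their backs; the gripper's body (76 mm by 85 mm) begins 54 mm behind the grasp point. The pads swing forward as they close: fully open they stand 13 mm farther back than shut.
Start: joints at [-68.938, 30.733, -0.252, 88.115, 0.149, 61.152, -4.079], TCP at [0.273, 0.59, 0.245] pointing down, gripper open.
Joint ranges: [-154.64, 154.64], [-21.42, 123.67], [-72.66, 72.17], [13.99, 137.28], [-74.86, 254.86], [10.95, 109.41], [-158.01, 158.01]. Speed limits (degrees/s): [136.94, 136.94, 180, 180, 180, 180, 180].

## Interface

Orientations are given as [roll, pitch, yaw] about the fixed x, y, z axes, in that order (R = Rz(yaw) Ry(pitch) Rx(roll)).
In Python, from bench import sense, capture, camera_info, job_done gives the robot as it stands. The module is installed in compiled form; this text tells all that it offers.
- The arm moves only by the shell command python3 -m inch 'ROWS' [FORCE]. ROWS is a JSON object whose one key "series" holds a list that holds one entry, the list of rows, each a list of 7 numbers: the opening, from 0 (shut) to 1 (fully open), then the shift along the tool's x, y, z in units of 40 mm (1.0 is 40 mm), then the turn, a rotation vector about the tool's x, y, z in units of 5 degrees (1.0 is 5 degrees). In form: {"series": [[[grip, tx, ty, tz, wx, wy, wz], ...]]}. A call has 1 to 20 rows; each row shifts and turns the commanded pose from where the row before left it, along the tool's axes as they then stand; what a row does not reach is not made up. A row lasts 1/12 s, in which the tool goes at most 41.7 mm and 7.16 degrees, less where a joint would pass 70% of its speed; a pose out of reach is approached as far as the arm can. A call is refused whole if a number of a shift passes 1 or a number of a turn 1, either way. A call with a gripper value outside its range is refused whole. The fingers move at their own pace and stop on an object; FORCE is the grip in N (left out, the last holds). Time passes only in rows, so rows that do not move let the fingers close. It gives the time, the measured TCP pose, the force, the opening and the grip force at its end, in the units of the state.
- sense(): the state, without advancing time (a new reading comes with each control period).
- capture(name): name is "side" or "top"; returns the picture (400x640x3 uint8, red, green, blue); there is no depth.
- camera_info(name): a dict with "fx", "fy", "cx", "cy" (pixels), "D" ([k1, k2, p1, p2, k3] as OpenCV has them; the pictures are not rectified), "R" (3x3) and "t" (3): a world point X has camera coordinates R X + t. Camera axes: x right, y down, z forward; pixel columns grow to the right and rows downward; lengths in m; the calibration is good to about 2 mm. A picture is of the moment at which its call begins. camera_info takes no time and is no camera call.
- job_done(): hands the job in; it is judged then, once.
The state is a dict: "time_s": time; "joint_positions": joint angles; "dq": joint speeds; "effort": joint torques, N m; "tcp_pos": TCP position; "orientation": TCP orientation; "wrist_force": force on the tool from outside, world axes, zero at the start; "ft_torque": the same for the moment, N m; "opening": finger opening in m; "grip_force": force on a finger pad.
Only numpy, scipy, OpenCV 4.12 (cv2) and the standard library are available. Lean on these libraries where they do the work, as an engineer would, in place of code of your own. Each camera call takes 0.05 s, during which the arm holds its last target. There are 200 camera calls.

## Working session

There is one attempt and no reset: what is moved stays moved. The work goes in short steps, Python scripts to look and compute and a shell command to move; the robot and the scene stay as the last step left them, time stands still between calls to the robot, and variables do not carry over. Pictures are saved under pics/ and viewed, at most 10 in all, crops included, and the job is handed in when it is done.

```bash
mkdir -p pics
cat > h.py <<'E'
import numpy as np, cv2
from bench import sense, capture, camera_info
def cam(n):
    c=camera_info(n); K=np.array([[c["fx"],0,c["cx"]],[0,c["fy"],c["cy"]],[0,0,1.]])
    return K,np.array(c["D"],float),np.array(c["R"],float),np.array(c["t"],float)
def ray(n,px):
    K,D,R,t=cam(n); u=cv2.undistortPoints(np.array(px,float).reshape(-1,1,2),K,D)[:,0]
    d=np.c_[u,np.ones(len(u))]@R; return -R.T@t,d/np.linalg.norm(d,axis=1)[:,None]
def plane(n,px,z):
    o,d=ray(n,px); return o+d*((z-o[2])/d[:,2])[:,None]
def two(p1,p2,n1="top",n2="side"):
    a,d=ray(n1,p1);b,e=ray(n2,p2);out=[]
    for i in range(len(d)):
        s=np.linalg.lstsq(np.c_[d[i],-e[i]],b-a,rcond=None)[0]
        P,Q=a+d[i]*s[0],b+e[i]*s[1]; out.append(np.r_[(P+Q)/2,np.linalg.norm(P-Q)])
    return np.array(out)
def proj(n,X):
    K,D,R,t=cam(n); return cv2.projectPoints(np.array(X,float).reshape(-1,3),cv2.Rodrigues(R)[0],t,K,D)[0][:,0]
E
python3 - <<'E'
from h import *
for n in ("top","side"):
    im=capture(n); cv2.imwrite(f"pics/{n}0.png",im[:,:,::-1]); 
    K,D,R,t=cam(n); print(n,K[0,0],K[0,2],K[1,2],D,-R.T@t,R[2])
s=sense(); print({k:np.round(v,3) for k,v in s.items()})
E
```

```text
top 408.40610812978315 318.5680094117706 195.43583969320167 [-0.00342817  0.          0.          0.          0.        ] [0.4217565  0.02190298 1.09555441] [ 1.46576614e-01 -9.47451541e-04 -9.89198867e-01]
side 425.8613624556849 321.31042717540885 195.98602860080126 [-0.04844272  0.          0.          0.          0.        ] [ 0.33811034 -0.9988806   0.79208239] [ 0.15260658  0.8056226  -0.57243642]
{'time_s': np.float64(0.1), 'joint_positions': array([-68.939,  30.775,  -0.254,  88.164,   0.148,  61.152,  -4.079]), 'dq': array([ 0.015, -0.135, -0.025, -0.132,  0.015,  0.053, -0.021]), 'effort': array([ 2.0000e-03, -5.8456e+01,  1.0520e+00, -2.5978e+01,  1.3000e-02,
        5.0000e-03, -0.0000e+00]), 'tcp_pos': array([0.273, 0.589, 0.244]), 'orientation': array([-1.7991e+02,  6.0000e-03,  1.5515e+02]), 'wrist_force': array([-0.218, -0.868,  0.182]), 'ft_torque': array([-0.041,  0.017, -0.033]), 'grip_force': np.float64(0.0), 'opening': np.float64(0.085)}
```

View pics/top0.png

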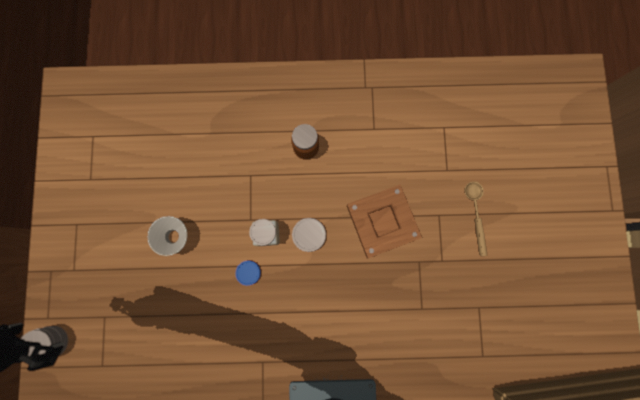

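View pics/side0.png

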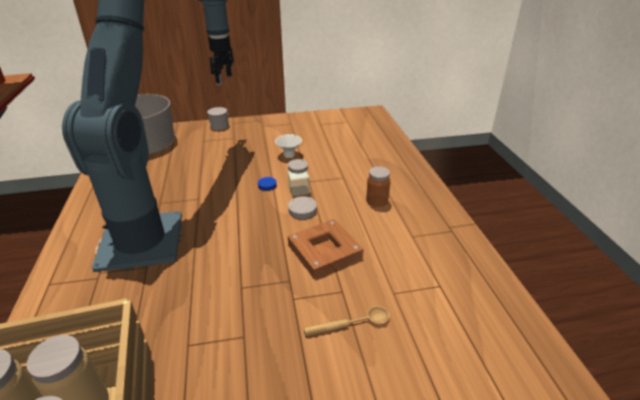

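The top view shows the square jar's lid at (263,233), a larger loose lid at (309,235), a blue lid at (248,273), the round jar at (305,140), the funnel at (168,236), the holder at (384,221) and the spoon near (478,220). In the side view the jar's lid is at (298,167), the holder's pocket at (325,241) and the arm is well clear at the back.

Run:
```python
from h import *
a=cv2.imread("pics/top0.png");b=cv2.imread("pics/side0.png")
R=lambda i:cv2.resize(i,None,fx=8,fy=8,interpolation=cv2.INTER_CUBIC)
c=np.zeros((600,800,3),np.uint8)
x=cv2.resize(a[210:260,235:335],(800,400),interpolation=cv2.INTER_CUBIC)
y=R(b[152:202,280:330]); 
cv2.imwrite("pics/c1.png",np.hstack([R(a[208:258,240:290]),y]))
z=cv2.resize(a[180:262,340:430],None,fx=4.4,fy=4.4,interpolation=cv2.INTER_CUBIC); w=cv2.resize(b[215:280,282:367],None,fx=4.6,fy=4.6,interpolation=cv2.INTER_CUBIC)
h=max(z.shape[0],w.shape[0]); p=lambda i:cv2.copyMakeBorder(i,0,h-i.shape[0],0,0,cv2.BORDER_CONSTANT)
cv2.imwrite("pics/c2.png",np.hstack([p(z),p(w)])[:, :800]); print(z.shape,w.shape)
```

```text
(361, 396, 3) (299, 391, 3)
```

View pics/c1.png

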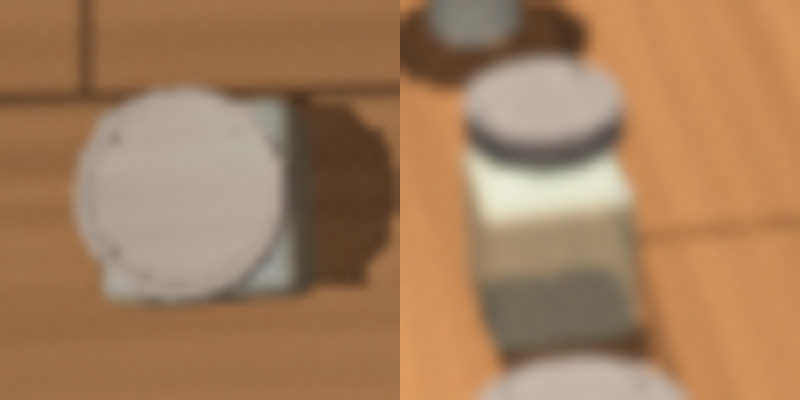

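View pics/c2.png

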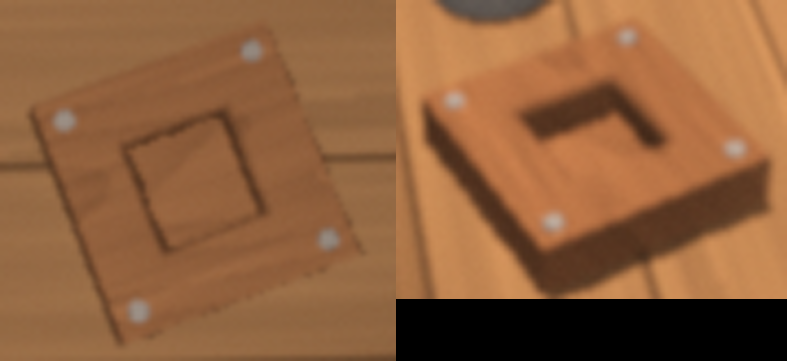

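The left crop shows the jar nearly square to the table: its shoulder's lower edge runs from about crop (105,297) to (300,293) and its right edge sits at x≈290. The right crops show the holder with four grey screws, turned about 20°. Next I compute positions from both views.

```bash
cat > m.py <<'E'
from h import *
def blobs(n,x0,y0,x1,y1,th=70,mn=4,im=None,V=110):
    im=im if im is not None else cv2.imread(f"pics/{n}0.png"); hsv=cv2.cvtColor(im,cv2.COLOR_BGR2HSV)
    m=np.zeros(im.shape[:2],np.uint8); m[y0:y1,x0:x1]=((hsv[...,1]<th)&(hsv[...,2]>V))[y0:y1,x0:x1]*255
    k,l,s,c=cv2.connectedComponentsWithStats(m); return m,[(s[i,4],c[i],s[i,:4]) for i in range(1,k) if s[i,4]>=mn]
if __name__=="__main__":
    for n,b in (("top",(340,180,430,262)),("side",(282,215,370,280))):
        for t in (80,100,115): print(n,t,[(int(a),c.round(1).tolist()) for a,c,_ in blobs(n,*b,th=t,V=120)[1]])
    for n,b in (("top",(240,208,285,258)),("side",(282,152,330,182))):
        for t in (45,60,75): print(n,t,[(int(a),c.round(1).tolist(),s.tolist()) for a,c,s in blobs(n,*b,th=t,mn=20)[1]])
    im=cv2.imread("pics/top0.png"); hsv=cv2.cvtColor(im,cv2.COLOR_BGR2HSV)
    print(hsv[216:250,270:284,1][::3]); print(hsv[216:250,270:284,2][::3])
E
python3 m.py
```

```text
top 80 [(15, [396.5, 191.1]), (16, [354.3, 206.9]), (15, [414.5, 233.9]), (15, [371.1, 250.5])]
top 100 [(19, [396.8, 191.0]), (21, [354.0, 207.0]), (21, [414.0, 234.0]), (22, [371.1, 250.1])]
top 115 [(22, [396.9, 191.1]), (23, [354.2, 206.9]), (21, [414.0, 234.0]), (24, [371.0, 250.3])]
side 80 [(5, [331.8, 222.6]), (6, [294.0, 236.5]), (7, [355.3, 247.0]), (9, [315.7, 262.9])]
side 100 [(7, [332.0, 222.7]), (11, [294.5, 236.4]), (11, [355.4, 246.9]), (13, [315.5, 262.8])]
side 115 [(14, [331.7, 222.5]), (14, [294.3, 236.5]), (16, [355.2, 246.7]), (16, [315.8, 262.6])]
top 45 [(547, [263.2, 232.2], [251, 220, 25, 25])]
top 60 [(601, [263.3, 232.2], [250, 219, 27, 27])]
top 75 [(627, [263.2, 232.2], [250, 219, 27, 27])]
side 45 [(41, [288.6, 153.7], [284, 152, 10, 5]), (151, [297.3, 165.0], [289, 160, 18, 11]), (105, [297.7, 174.4], [290, 171, 18, 8])]
side 60 [(46, [288.5, 153.8], [284, 152, 10, 5]), (169, [297.3, 164.6], [289, 159, 18, 12]), (129, [297.5, 174.7], [289, 170, 19, 10])]
side 75 [(52, [288.5, 154.2], [284, 152, 10, 6]), (182, [297.3, 164.4], [288, 159, 20, 12]), (154,
[... 755 characters left out ...]
2 153 153 153 152 153 153 153 153 152 153 152 152]
 [111 111 112 112 111 106 100  96 100 106 111 111 109 112]
 [177 168 159 155 144 118  89  82  86  87  88  87  88  91]
 [181 183 178 158 137 117  90  78  78  83  85  84  83  85]
 [182 182 183 182 169 127  87  78  79  82  83  84  84  84]
 [181 181 182 182 173 127  88  79  81  87  88  88  89  88]
 [181 181 181 179 167 123  93  82  78  83  85  86  85  86]
 [180 179 176 167 138 127 111  86  80  87  90  91  92  91]
 [173 164 138 131 148 142 119  88  79  84  90  90  90  91]
 [119 132 142 142 140 130 107  84  87 103 110 112 110 110]
 [147 148 150 150 151 150 151 153 154 154 154 155 155 155]
 [154 154 154 154 155 155 155 156 155 156 155 155 156 157]]
```

Run:
```python
from m import *
T=np.array([b[1] for b in blobs("top",340,180,430,262,th=110,V=120)[1]]);S=np.array([b[1] for b in blobs("side",282,215,370,280,th=115,V=120)[1]])
P=two(T,S);print("screws",P.round(4).tolist());c=P[:,:3].mean(0);print("centre",c.round(4))
for n,p in (("top",T),("side",S)): 
    q=plane(n,p,.034); e=[q[1]-q[0],q[3]-q[2],q[2]-q[0],q[3]-q[1]]
    print(n,q.mean(0).round(4),[round(float(np.degrees(np.arctan2(v[1],v[0]))%90),2) for v in e],[round(float(np.linalg.norm(v)),4) for v in e])
L={}
for n,b,th,V in (("top",(240,208,285,258),75,158),("side",(284,158,312,178),75,110)):
    m,bl=blobs(n,*b,th=th,V=V,mn=60); k=max(bl,key=lambda t:t[0]); 
    if n=="side": m[171:]=0
    cs=max(cv2.findContours(m,0,cv2.CHAIN_APPROX_NONE)[0],key=len); e=cv2.fitEllipse(cv2.convexHull(cs)); print(n,k,e)
    L[n]=e[0]; print(plane(n,[e[0]],.1005))
print("lid",two([L["top"]],[L["side"]]), two([[261.9,231.8]],[[297.5,164.1]]))
# jar edges in top view
hsv=cv2.cvtColor(cv2.imread("pics/top0.png"),cv2.COLOR_BGR2HSV).astype(float);s=hsv[...,1];v=hsv[...,2]
def cross(a,t):
    i=np.where((a[:-1]<t)&(a[1:]>=t))[0]; return i[-1]+(t-a[i[-1]])/(a[i[-1]+1]-a[i[-1]])
lo=np.array([[x,238+cross(s[238:252,x],88)] for x in range(256,277)]);
ri=np.array([[272+cross(s[y,272:286],60),y] for y in range(222,243)]); r2=np.array([[271+cross(-v[y,271:286],-120),y] for y in range(222,243)])
for nm,p,z in (("lo z.068",lo,.068),("lo z0",lo,0),("right",ri,.068),("right2",r2,.068)):
    q=plane("top",p,z); vx,vy,x,y=cv2.fitLine(q[:,:2].astype(np.float32),cv2.DIST_HUBER,0,.01,.01).ravel()
    print(nm,q.mean(0).round(4),round(float(np.degrees(np.arctan2(vy,vx))%90),2),p[::5].round(1).tolist())
print(proj("top",[[.42,.02,0]]))
for nm,px,z in (("round",[305,131],.11),("big",[309,235],.015)): print(nm,plane("top",[px],z).round(3))
```

```text
screws [[0.5474, -0.1664, 0.1169, 0.0501], [0.4913, -0.0723, 0.0103, 0.1144], [0.5188, -0.2246, 0.0794, 0.1001], [0.4597, -0.1255, -0.055, 0.0522]]
centre [ 0.5043 -0.1472  0.0379]
top [ 0.5091 -0.1477  0.034 ] [18.96, 19.04, 18.65, 19.26] [0.121, 0.1197, 0.1198, 0.12]
side [ 0.5072 -0.144   0.034 ] [19.45, 18.95, 19.27, 19.33] [0.1203, 0.1201, 0.1199, 0.1188]
top (np.int32(522), array([261.89463602, 231.7183908 ]), array([250, 219,  25,  26], dtype=int32)) ((261.605224609375, 231.8355255126953), (24.728126525878906, 27.577516555786133), 43.132179260253906)
[[0.48319253 0.16164287 0.1005    ]]
side (np.int32(182), array([297.28021978, 164.36263736]), array([288, 159,  20,  12], dtype=int32)) ((297.36138916015625, 164.33799743652344), (11.513887405395508, 19.240951538085938), 91.27415466308594)
[[0.48121348 0.1619692  0.1005    ]]
lid [[0.48218673 0.16170923 0.10064718 0.00199864]] [[0.48235838 0.16078405 0.10201986 0.00162181]]
lo z.068 [0.4523 0.1554 0.068 ] 2.97 [[256.0, 245.3], [261.0, 245.5], [266.0, 244.9], [271.0, 244.6], [276.0, 243.8]]
lo z0 [0.4543 0.1642 0.    ] 2.97 [[256.0, 245.3], [261.0, 245.5], [266.0, 244.9], [271.0, 244.6], [276.0, 243.8]]
right [0.4839 0.1304 0.068 ] 2.79 [[275.4, 222.0], [275.5, 227.0], [275.7, 232.0], [276.2, 237.0], [276.5, 242.0]]
right2 [0.484  0.1319 0.068 ] 3.01 [[274.9, 222.0], [275.0, 227.0], [275.2, 232.0], [275.4, 237.0], [275.9, 242.0]]
[[320.4087512  256.59001479]]
round [[0.731 0.051 0.11 ]]
big [[0.477 0.049 0.015]]
```

```bash
cat >> h.py <<'E'
def go(target,yaw=None):
    """world xyz target -> total shift in tool units, turn in units"""
    from scipy.spatial.transform import Rotation as Ro
    s=sense(); R=Ro.from_euler("xyz",s["orientation"],degrees=True); d=R.inv().apply(np.array(target)-s["tcp_pos"])/.04
    w=None
    if yaw is not None: w=((R.inv()*Ro.from_euler("xyz",[180,0,yaw],degrees=True)).as_rotvec(degrees=True)/5).round(3)
    print("tool units",d.round(3),"turn",w,"tcp",np.round(s["tcp_pos"],4),"rpy",np.round(s["orientation"],2),"t",s["time_s"])
E
python3 - <<'E'
from m import *
T=np.array([b[1] for b in blobs("top",340,180,430,262,th=110,V=120)[1]]);S=np.array([b[1] for b in blobs("side",282,215,370,280,th=115,V=120)[1]])
a,b=plane("top",T,.034),plane("side",S,.034)
o=[int(np.argmin(np.linalg.norm(b-x,axis=1))) for x in a]; P=two(T,S[o]); print(o,P.round(4).tolist(),P[:,:3].mean(0).round(4))
q=plane("side",[[290.2,179.7],[308.3,177.2]],.068); v=q[1]-q[0]; print(q,np.degrees(np.arctan2(v[1],v[0]))%90)
go([.482,.1615,.20],92.9)
E
```

```text
[2, 0, 3, 1] [[0.5838, -0.1846, 0.0375, 0.0022], [0.5447, -0.0707, 0.0365, 0.0023], [0.4707, -0.2229, 0.037, 0.0022], [0.4317, -0.1103, 0.0361, 0.0023]] [ 0.5077 -0.1471  0.0368]
[[0.45218902 0.12735416 0.068     ]
 [0.5104458  0.13051455 0.068     ]] 3.1052123191351666
tool units [-9.236 -7.507  1.125] turn [-1.600e-02  1.100e-02  1.245e+01] tcp [0.273  0.5893 0.2445] rpy [-1.7991e+02  1.0000e-02  1.5515e+02] t 0.1
```

```bash
python3 -m inch '{"series":[[[1,-0.58,-0.47,0.07,0,0,0],[1,-0.58,-0.47,0.07,0,0,0],[1,-0.58,-0.47,0.07,0,0,0],[1,-0.58,-0.47,0.07,0,0,0],[1,-0.58,-0.47,0.07,0,0,0],[1,-0.58,-0.47,0.07,0,0,0],[1,-0.58,-0.47,0.07,0,0,0],[1,-0.58,-0.47,0.07,0,0,0],[1,-0.58,-0.47,0.07,0,0,0],[1,-0.58,-0.47,0.07,0,0,0],[1,-0.58,-0.47,0.07,0,0,0],[1,-0.58,-0.47,0.07,0,0,0],[1,-0.58,-0.47,0.07,0,0,0],[1,-0.58,-0.47,0.07,0,0,0],[1,-0.58,-0.47,0.07,0,0,0],[1,-0.58,-0.47,0.07,0,0,0]]]}' 60
python3 -m inch '{"series":[[[1,0,0,0,0,0,0.9],[1,0,0,0,0,0,1],[1,0,0,0,0,0,1],[1,0,0,0,0,0,1],[1,0,0,0,0,0,1],[1,0,0,0,0,0,1],[1,0,0,0,0,0,1],[1,0,0,0,0,0,1],[1,0,0,0,0,0,1],[1,0,0,0,0,0,1],[1,0,0,0,0,0,1],[1,0,0,0,0,0,1],[1,0,0,0,0,0,0.5],[1,0,0,0,0,0,0],[1,0,0,0,0,0,0],[1,0,0,0,0,0,0]]]}'
python3 -c "
from h import *
go([.482,.1615,.090],92.9)"
```

```text
time_s: 1.43
tcp_pos: [0.4838, 0.1594, 0.2002]
orientation: [-180.0, -0.0, 155.2]
wrist_force: [0.7, 0.2, -0.0]
opening: 0.0854
grip_force: 0.0
time_s: 2.77
tcp_pos: [0.4835, 0.1608, 0.2004]
orientation: [-180.0, 0.0, 93.2]
wrist_force: [-0.7, 0.0, 1.0]
opening: 0.0856
grip_force: 0.0
tool units [ 0.02  -0.035  2.759] turn [-0.003  0.002  0.067] tcp [0.4835 0.1608 0.2004] rpy [-1.7998e+02  1.0000e-02  9.3240e+01] t 2.7667
```

```bash
python3 -m inch '{"series":[[[1,0.02,-0.035,0.3,0,0,0.06],[1,0,0,0.3,0,0,0],[1,0,0,0.3,0,0,0],[1,0,0,0.3,0,0,0],[1,0,0,0.3,0,0,0],[1,0,0,0.3,0,0,0],[1,0,0,0.25,0,0,0],[1,0,0,0.25,0,0,0],[1,0,0,0.25,0,0,0],[1,0,0,0.2,0,0,0],[1,0,0,0,0,0,0],[1,0,0,0,0,0,0]]]}'
python3 - <<'E'
from h import *
go([.482,.1615,.090],92.9)
a=capture("top");b=capture("side");f=lambda i:cv2.resize(i,(400,400),interpolation=cv2.INTER_CUBIC)
cv2.imwrite("pics/g1.png",np.hstack([f(a[193:273,223:303]),f(b[130:190,270:330])])[:,:,::-1])
E
```

```text
time_s: 3.77
tcp_pos: [0.482, 0.1614, 0.0902]
orientation: [-180.0, 0.0, 92.8]
wrist_force: [0.2, 0.1, -0.0]
opening: 0.0852
grip_force: 0.0
tool units [0.002 0.    0.004] turn [-0.008  0.004 -0.011] tcp [0.482  0.1614 0.0902] rpy [-1.7996e+02  2.0000e-02  9.2850e+01] t 3.7667
```

View pics/g1.png

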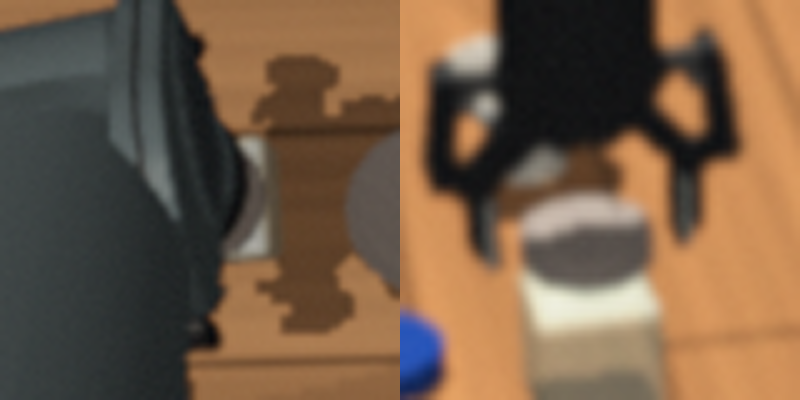

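The right crop shows both fingertips beside the lid, at about crop (490,262) and (685,238) and level with its rim. Clearance is similar on both sides. I'll lower 3 mm and close.

```bash
python3 -m inch '{"series":[[[1,0,0,0.08,0,0,0],[0.7,0,0,0,0,0,0],[0.6,0,0,0,0,0,0],[0.5,0,0,0,0,0,0],[0.5,0,0,0,0,0,0],[0.5,0,0,0,0,0,0],[0.5,0,0,0,0,0,0],[0.5,0,0,0,0,0,0],[0.5,0,0,0,0,0,0],[0.5,0,0,0,0,0,0]]]}' 120
python3 - <<'E'
from h import *
go([.482,.1615,.14],92.9)
b=capture("side");f=lambda i:cv2.resize(i,(500,500),interpolation=cv2.INTER_CUBIC)
cv2.imwrite("pics/g2.png",f(b[140:190,274:324])[:,:,::-1])
E
```

```text
time_s: 4.7
tcp_pos: [0.4836, 0.162, 0.0882]
orientation: [179.8, -0.0, 92.9]
wrist_force: [2.6, 0.9, 5.3]
opening: 0.0605
grip_force: 128.0
tool units [-0.01  -0.037 -1.296] turn [ 0.033 -0.01  -0.009] tcp [0.4836 0.162  0.0882] rpy [ 1.7983e+02 -5.0000e-02  9.2850e+01] t 4.7
```

View pics/g2.png

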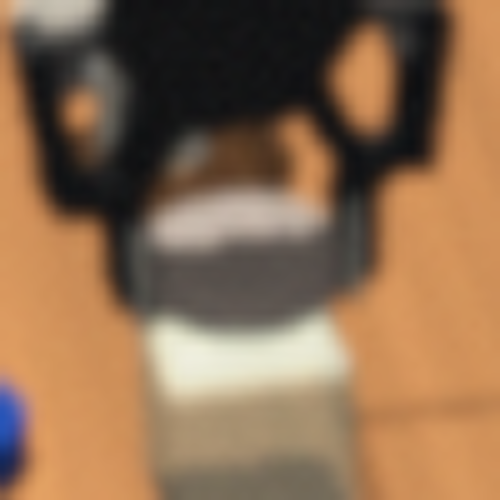

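The pads grip the lid across its full height, from crop (130,250) to (350,250), and the fingertips end at the lid's lower edge, above the shoulder. Now lift.

```bash
python3 -m inch '{"series":[[[0.5,0,0,-0.1,0,0,0],[0.5,0,0,-0.15,0,0,0],[0.5,0,0,-0.2,0,0,0],[0.5,0,0,-0.25,0,0,0],[0.5,0,0,-0.25,0,0,0],[0.5,0,0,-0.25,0,0,0],[0.5,0,0,-0.25,0,0,0],[0.5,0,0,-0.2,0,0,0],[0.5,0,0,-0.15,0,0,0],[0.5,0,0,0,0,0,0],[0.5,0,0,0,0,0,0]]]}'
python3 - <<'E'
from h import *
go([.508,-.1465,.158],109)
E
```

```text
time_s: 5.67
tcp_pos: [0.4822, 0.1617, 0.1596]
orientation: [180.0, -0.0, 92.9]
wrist_force: [0.3, 0.2, -3.1]
opening: 0.0603
grip_force: 129.9
tool units [-7.727  0.26   0.037] turn [ 6.00e-03 -3.00e-03 -3.23e+00] tcp [0.4822 0.1617 0.1596] rpy [ 1.7997e+02 -2.0000e-02  9.2850e+01] t 5.6667
```

```bash
python3 -m inch '{"series":[[[0.5,-0.2,0.016,0,0,0,0],[0.5,-0.4,0.016,0,0,0,0],[0.5,-0.5,0.016,0,0,0,0],[0.5,-0.5,0.016,0,0,0,0],[0.5,-0.5,0.016,0,0,0,0],[0.5,-0.5,0.016,0,0,0,0],[0.5,-0.5,0.016,0,0,0,0],[0.5,-0.5,0.016,0,0,0,0],[0.5,-0.5,0.016,0,0,0,0],[0.5,-0.5,0.016,0,0,0,0],[0.5,-0.5,0.016,0,0,0,0],[0.5,-0.5,0.016,0,0,0,0],[0.5,-0.5,0.016,0,0,0,0],[0.5,-0.5,0.016,0,0,0,0],[0.5,-0.5,0.016,0,0,0,0],[0.5,-0.4,0.02,0,0,0,0],[0.5,-0.22,0,0,0,0,0]]]}'
python3 -m inch '{"series":[[[0.5,0,0,0,0,0,-0.4],[0.5,0,0,0,0,0,-0.6],[0.5,0,0,0,0,0,-0.6],[0.5,0,0,0,0,0,-0.6],[0.5,0,0,0,0,0,-0.6],[0.5,0,0,0,0,0,-0.43],[0.5,0,0,0,0,0,0],[0.5,0,0,0,0,0,0],[0.5,0,0,0,0,0,0]]]}'
python3 - <<'E'
from h import *
go([.508,-.1465,.158],109)
a=capture("top");b=capture("side")
cv2.imwrite("pics/top1.png",a[:,:,::-1]);cv2.imwrite("pics/side1.png",b[:,:,::-1])
f=lambda i:cv2.resize(i,(400,400),interpolation=cv2.INTER_CUBIC)
cv2.imwrite("pics/g3.png",np.hstack([f(a[170:270,335:435]),f(b[180:280,275:375])])[:,:,::-1])
E
```

```text
time_s: 7.08
tcp_pos: [0.5071, -0.1495, 0.1588]
orientation: [-179.9, 0.1, 92.7]
wrist_force: [-1.3, 0.5, -3.4]
opening: 0.0604
grip_force: 129.9
time_s: 7.83
tcp_pos: [0.5076, -0.1463, 0.159]
orientation: [-180.0, -0.0, 108.9]
wrist_force: [-0.5, 0.1, -3.3]
opening: 0.0601
grip_force: 129.9
tool units [-0.009  0.007  0.026] turn [-0.005 -0.004 -0.013] tcp [ 0.5076 -0.1463  0.159 ] rpy [-1.7997e+02 -2.0000e-02  1.0893e+02] t 7.8333
```

View pics/g3.png

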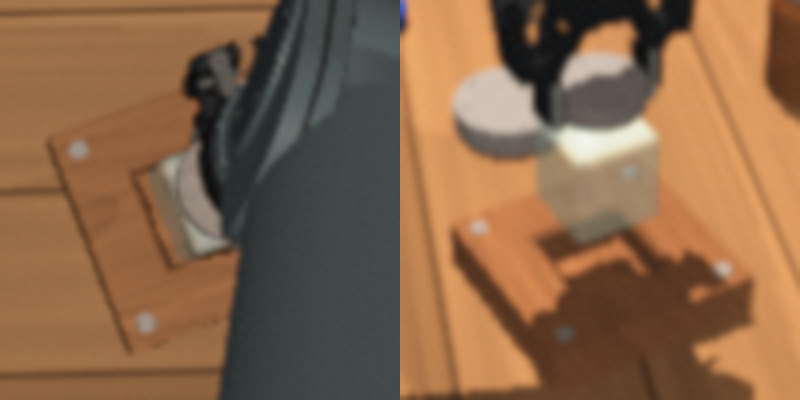

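The left crop shows the jar over the pocket, with its shoulder edge (160,165)–(205,255) beside the pocket's left edge (135,172)–(172,267). The right crop shows its underside corners at about (537,205), (583,243) and (660,222). I'll check both yaw and position with rays.

Run:
```python
from h import *
f=lambda p:np.array([[275+(x-400+.5)/4-.5,180+(y+.5)/4-.5] for x,y in p])
A=lambda v:round(float(np.degrees(np.arctan2(v[1],v[0]))%90),1)
for nm,p,z in (("bot",[(537,205),(583,243),(660,222)],.071),("sh",[(540,132),(578,165),(658,133)],.139)):
    q=plane("side",f(p),z);print(nm,q.round(4).tolist(),A(q[1]-q[0]),A(q[2]-q[1]),np.linalg.norm(np.diff(q,axis=0),axis=1).round(4),"centre",((q[0]+q[2])/2).round(4))
# top view: left edge of glass by gradient along rows
im=cv2.imread("pics/top1.png"); hsv=cv2.cvtColor(im,cv2.COLOR_BGR2HSV)
s=cv2.GaussianBlur(hsv[...,1].astype(float),(0,0),.6)
for y in range(206,238,3): print(y,hsv[y,366:394,1].tolist())
```

```text
bot [[0.4674, -0.1361, 0.071], [0.4901, -0.1796, 0.071], [0.5434, -0.169, 0.071]] 27.5 11.3 [0.0491 0.0543] centre [ 0.5054 -0.1525  0.071 ]
sh [[0.4691, -0.1463, 0.139], [0.4865, -0.1842, 0.139], [0.5423, -0.1621, 0.139]] 24.6 21.7 [0.0417 0.06  ] centre [ 0.5057 -0.1542  0.139 ]
206 [151, 148, 149, 148, 148, 149, 149, 149, 147, 149, 148, 149, 149, 151, 149, 141, 104, 54, 46, 45, 38, 26, 28, 24, 26, 26, 33, 29]
209 [149, 150, 149, 149, 149, 150, 151, 153, 148, 128, 95, 64, 48, 41, 40, 43, 41, 43, 49, 44, 14, 9, 30, 30, 25, 27, 34, 28]
212 [152, 151, 152, 153, 155, 148, 122, 93, 84, 71, 50, 34, 29, 34, 43, 42, 44, 45, 43, 50, 15, 13, 20, 23, 25, 30, 30, 32]
215 [149, 149, 154, 153, 151, 143, 122, 98, 93, 88, 65, 45, 35, 40, 44, 42, 43, 43, 43, 47, 44, 26, 12, 21, 26, 20, 33, 33]
218 [151, 149, 150, 150, 152, 153, 146, 126, 100, 89, 85, 69, 53, 51, 44, 44, 44, 42, 42, 46, 50, 51, 34, 11, 22, 34, 28, 38]
221 [148, 149, 148, 146, 152, 155, 155, 146, 126, 101, 92, 91, 75, 58, 46, 44, 42, 42, 42, 41, 44, 45, 51, 34, 33, 32, 27, 37]
224 [148, 147, 148, 148, 149, 152, 154, 151, 146, 132, 105, 94, 92, 78, 59, 49, 44, 44, 43, 42, 44, 43, 42, 40, 30, 21, 38, 29]
227 [148, 147, 146, 149, 147, 147, 152, 156, 153, 147, 139, 113, 92, 94, 81, 52, 36, 25, 27, 37, 42, 44, 43, 43, 28, 24, 31, 27]
230 [148, 148, 150, 147, 147, 147, 148, 151, 151, 155, 148, 138, 111, 96, 90, 77, 55, 36, 23, 18, 15, 19, 23, 28, 35, 49, 55, 38]
233 [151, 149, 148, 148, 148, 149, 151, 150, 151, 153, 153, 153, 141, 113, 96, 90, 85, 66, 58, 60, 73, 101, 138, 148, 156, 155, 153, 147]
236 [151, 146, 148, 149, 151, 149, 149, 148, 146, 148, 153, 157, 152, 153, 151, 150, 148, 149, 153, 150, 148, 151, 149, 147, 149, 148, 153, 146]
```

Run:
```python
from h import *
hsv=cv2.cvtColor(cv2.imread("pics/top1.png"),cv2.COLOR_BGR2HSV).astype(float);s=hsv[...,1]
h0=cv2.cvtColor(cv2.imread("pics/top0.png"),cv2.COLOR_BGR2HSV).astype(float)
def fit(nm,p,z):
    q=plane("top",p,z);vx,vy,x,y=cv2.fitLine(q[:,:2].astype(np.float32),cv2.DIST_HUBER,0,.01,.01).ravel()
    a=np.degrees(np.arctan2(vy,vx))%180; n=np.array([-np.sin(np.radians(19.1)),np.cos(np.radians(19.1))])
    print(nm,round(float(a),2),"along pocket y from holder centre mm",((q[:,:2].mean(0)-[.508,-.1465])@n*1e3).round(2),"resid",(np.abs((q[:,:2]-[x,y])@[-vy,vx]).max()*1e3).round(2))
def cr(row,x0,t):
    i=np.where((row[:-1]>=t)&(row[1:]<t))[0][0]; return x0+i+(row[i]-t)/(row[i]-row[i+1])
for t,z,nm in ((122,.071,"base"),(70,.139,"shoulder")):
    fit(nm,np.array([[cr(s[y,366:394],366,t),y] for y in range(214,232)]),z)
# pocket left rim line in initial image: darkest V per row
v=h0[...,2]; p=[]
for y in range(216,235):
    x0=int(366+(y-214)*.42)-4; w=np.clip(v[y,x0:x0+10].max()-v[y,x0:x0+10]-15,0,None); p.append([x0+(w*np.arange(10)).sum()/w.sum(),y])
p=np.array(p); print(p[::6].round(1).tolist()); fit("pocket left rim",p,.034)
```

```text
base 18.87 along pocket y from holder centre mm 28.53 resid 0.41
shoulder 17.87 along pocket y from holder centre mm 30.61 resid 0.73
[[368.8, 216.0], [371.4, 222.0], [373.4, 228.0], [376.1, 234.0]]
pocket left rim 19.02 along pocket y from holder centre mm 31.08 resid 1.14
```

Yaw matches the pocket (18.9° against 19.0°) and the relative offset is about 1 mm. Lower now.

```bash
python3 -m inch '{"series":[[[0.5,0,0,0.1,0,0,0],[0.5,0,0,0.2,0,0,0],[0.5,0,0,0.2,0,0,0],[0.5,0,0,0.2,0,0,0],[0.5,0,0,0.15,0,0,0],[0.5,0,0,0.1,0,0,0],[0.5,0,0,0.05,0,0,0],[0.5,0,0,0.05,0,0,0],[0.5,0,0,0,0,0,0],[0.5,0,0,0,0,0,0]]]}'
```

```text
time_s: 8.77
tcp_pos: [0.5123, -0.1456, 0.12]
orientation: [179.5, 0.1, 109.1]
wrist_force: [2.3, 5.4, 17.8]
opening: 0.0604
grip_force: 132.4
```

```bash
python3 -m inch '{"series":[[[0.5,0,0,0.05,0,0,0],[0.5,0,0,0.05,0,0,0],[0.5,0,0,0.05,0,0,0],[0.5,0,0,0,0,0,0]]]}'
```

```text
time_s: 9.1
tcp_pos: [0.518, -0.1447, 0.1173]
orientation: [179.0, 0.3, 109.1]
wrist_force: [6.5, 9.2, 35.5]
opening: 0.0604
grip_force: 134.5
```

The jar is catching and the tool is being pushed in +x, so I'll stop and look.

Run:
```python
from h import *
go([.508,-.1465,.12],109)
a=capture("top");b=capture("side")
cv2.imwrite("pics/top2.png",a[:,:,::-1]);cv2.imwrite("pics/side2.png",b[:,:,::-1])
f=lambda i:cv2.resize(i,(400,400),interpolation=cv2.INTER_CUBIC)
cv2.imwrite("pics/g4.png",np.hstack([f(a[175:255,340:420]),f(b[190:270,285:365])])[:,:,::-1])
```

```text
tool units [ 0.041 -0.25  -0.073] turn [0.209 0.064 0.028] tcp [ 0.518  -0.1447  0.1173] rpy [178.96   0.32 109.14] t 9.1
```

View pics/g4.png

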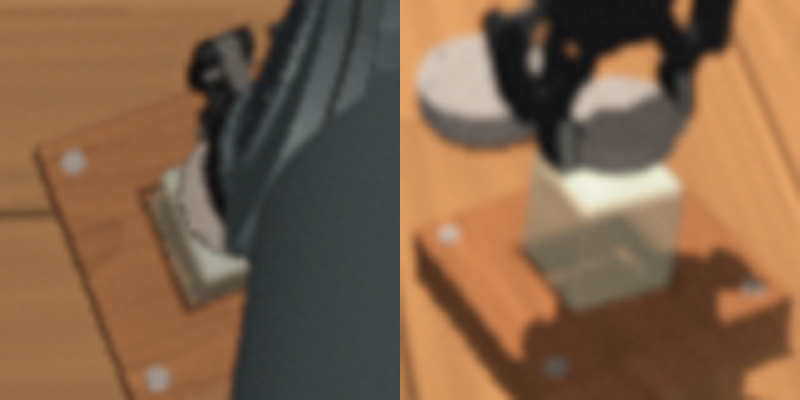

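Run:
```python
from h import *
c=np.array([.508,-.1465]);t=np.radians(19.1);M=np.array([[np.cos(t),np.sin(t)],[-np.sin(t),np.cos(t)]])
f=lambda p:np.array([[285+(x-400+.5)/5-.5,190+(y+.5)/5-.5] for x,y in p])
g=lambda p:np.array([[282+(x-396+.5)/4.6-.5,215+(y+.5)/4.6-.5] for x,y in p])
loc=lambda q:((q[:,:2]-c)@M.T*1e3).round(1).tolist()
print("pocket L,F,R",loc(plane("side",g([(523,115),(612,80),(665,145)]),.034)))
for z in (.029,.034): print("jar L,N,R",z,loc(plane("side",f([(522,245),(575,308),(668,290)]),z)))
print("shoulder",loc(plane("side",f([(533,168),(572,210),(682,182)]),.097)))
print("tcp",loc(np.array([[.518,-.1447]])), "before",loc(np.array([[.5076,-.1463]])))
# top view: glass edge rows
s=cv2.cvtColor(cv2.imread("pics/top2.png"),cv2.COLOR_BGR2HSV)[...,1].astype(float)
h=lambda p:np.array([[340+(x+.5)/5-.5,175+(y+.5)/5-.5] for x,y in p])
print("top base left edge",loc(plane("top",h([(150,205),(188,308)]),.031)),"shoulder",loc(plane("top",h([(165,190),(205,285)]),.097)))
print("screws top view",loc(plane("top",h([(73,161),(157,378)]),.034)))
```

```text
pocket L,F,R [[-31.2, 29.8], [30.6, 30.9], [27.0, -35.0]]
jar L,N,R 0.029 [[-27.0, 38.9], [-27.3, -19.9], [22.6, -32.7]]
jar L,N,R 0.034 [[-29.7, 33.8], [-30.0, -24.7], [19.6, -37.4]]
shoulder [[-29.2, 19.7], [-28.7, -20.3], [31.7, -29.5]]
tcp [[10.0, -1.6]] before [[-0.3, 0.3]]
top base left edge [[25.6, 28.5], [-31.2, 29.7]] shoulder [[26.7, 28.7], [-23.5, 27.6]]
screws top view [[61.1, 58.1], [-59.0, 58.4]]
```

The tool has drifted about 10 mm along the pocket's x, and these corner readings are too rough to trust. I'll lift clear, recentre, and re-measure the jar against the tool.

```bash
python3 -m inch '{"series":[[[0.5,0,0,-0.2,0,0,0],[0.5,0,0,-0.3,0,0,0],[0.5,0,0,-0.3,0,0,0],[0.5,0,0,-0.2,0,0,0],[0.5,0,0,0,0,0,0],[0.5,0,0,0,0,0,0]]]}'
python3 - <<'E'
from h import *
go([.508,-.1465,.159],109)
a=capture("top");b=capture("side")
cv2.imwrite("pics/top3.png",a[:,:,::-1]);cv2.imwrite("pics/side3.png",b[:,:,::-1])
f=lambda i:cv2.resize(i,(500,500),interpolation=cv2.INTER_CUBIC)
cv2.imwrite("pics/g5.png",np.vstack([np.hstack([cv2.resize(a[190:240,360:410],(400,400),interpolation=cv2.INTER_CUBIC),cv2.resize(b[186:246,300:360],(400,400),interpolation=cv2.INTER_CUBIC)])])[:,:,::-1])
E
```

```text
time_s: 9.7
tcp_pos: [0.5076, -0.1465, 0.1512]
orientation: [-180.0, 0.0, 109.0]
wrist_force: [0.5, 1.0, -4.2]
opening: 0.0603
grip_force: 130.3
tool units [-0.003  0.009 -0.195] turn [-0.002  0.001 -0.004] tcp [ 0.5076 -0.1465  0.1512] rpy [-1.7999e+02  1.0000e-02  1.0898e+02] t 9.7
```

View pics/g5.png

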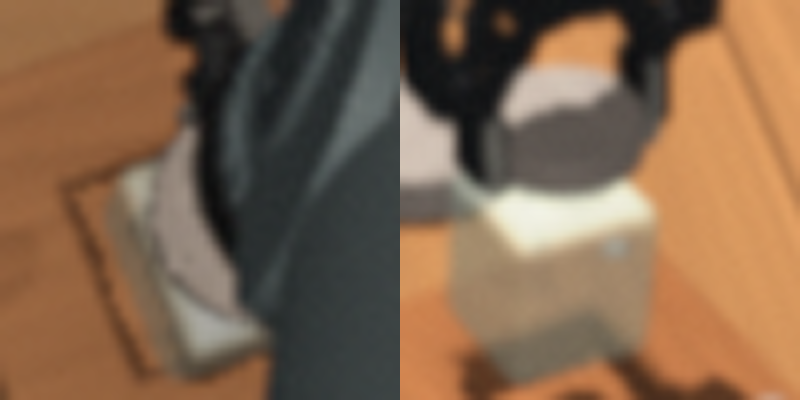

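The jar is back on the centre line because the deflection was elastic: the arm yields about 0.3 mm outward per newton of upward load. I'll compare the jar's underside edges with the pocket edges in the same top view.

Run:
```python
from h import *
c=np.array([.508,-.1465]);t=np.radians(19.1);M=np.array([[np.cos(t),np.sin(t)],[-np.sin(t),np.cos(t)]])
def fit(nm,p,z,cam="top"):
    q=(plane(cam,p,z)[:,:2]-c)@M.T*1e3; vx,vy,x,y=cv2.fitLine(q.astype(np.float32),cv2.DIST_HUBER,0,.01,.01).ravel()
    a=(np.degrees(np.arctan2(vy,vx))+45)%90-45; print(nm,"mean",q.mean(0).round(1),"ang err",round(float(a),2),"res",np.abs((q-[x,y])@[-vy,vx]).max().round(2))
s=cv2.cvtColor(cv2.imread("pics/top3.png"),cv2.COLOR_BGR2HSV)[...,1].astype(float)
def cr(r,t): 
    i=np.where((r[:-1]>=t)&(r[1:]<t))[0][0]; return i+(r[i]-t)/(r[i]-r[i+1])
fit("base left",np.array([[364+cr(s[y,364:392],122),y] for y in range(216,233)]),.063)
fit("shoulder left",np.array([[364+cr(s[y,364:392],70),y] for y in range(216,230)]),.131)
lo=np.array([[x,242-cr(s[228:243,x][::-1],122)] for x in range(384,393)]); print(lo.round(1).tolist())
fit("base low",lo,.063); fit("shoulder low",lo,.131)
v=cv2.cvtColor(cv2.imread("pics/top0.png"),cv2.COLOR_BGR2HSV)[...,2].astype(float); 
def dark(coords,axis):
    out=[]
    for k,c0 in coords:
        r=v[c0-4:c0+5,k] if axis==0 else v[k,c0-4:c0+5]; w=np.clip(np.median(r)-r-4,0,None); m=c0-4+(w*np.arange(9)).sum()/w.sum(); out.append([k,m] if axis==0 else [m,k])
    return np.array(out)
L=lambda a,b,n:[(int(round(x)),int(round(y))) for x,y in np.linspace(a,b,n)]
# pocket corners px from c2: 
P=[(340+x/4.4,180+y/4.4) for x,y in ((125,148),(225,112),(265,212),(168,252))]
for nm,i,j,ax in (("pocket top",0,1,0),("pocket right",1,2,1),("pocket low",3,2,0),("pocket left",0,3,1)):
    a,b=np.array(P[i]),np.array(P[j]); a,b=a+.15*(b-a),b-.15*(b-a); k=0 if ax==0 else 1
    fit(nm,dark([(x,y) if ax==0 else (y,x) for x,y in L(a,b,14)],ax),.034)
```

```text
base left mean [-0.8 27.8] ang err -0.04 res 1.3
shoulder left mean [-1.6 30.4] ang err 0.38 res 0.9
[[384.0, 236.8], [385.0, 236.5], [386.0, 236.2], [387.0, 235.8], [388.0, 235.5], [389.0, 234.9], [390.0, 234.6], [391.0, 234.1], [392.0, 233.8]]
base low mean [-38.7   8.2] ang err 0.37 res 0.34
shoulder low mean [-37.9  20. ] ang err 0.37 res 0.31
pocket top mean [33.3 -2.8] ang err 0.32 res 0.69
pocket right mean [ -0.8 -31.9] ang err -1.09 res 0.45
pocket low mean [-32.2  -3. ] ang err 1.83 res 0.74
pocket left mean [-1.1 31.1] ang err -0.03 res 0.85
```

Run:
```python
from h import *
c=np.array([.5076,-.1465]);t=np.radians(19.05);M=np.array([[np.cos(t),np.sin(t)],[-np.sin(t),np.cos(t)]])
loc=lambda n,p,z:((plane(n,p,z)[:,:2]-c)@M.T*1e3).round(1).tolist()
S=lambda p:np.array([[300+(x-400+.5)/6.667-.5,186+(y+.5)/6.667-.5] for x,y in p])
T=lambda p:np.array([[360+(x+.5)/8-.5,190+(y+.5)/8-.5] for x,y in p])
print("side -x' face base",loc("side",S([(470,332),(485,348),(500,364)]),.063),"shoulder",loc("side",S([(475,217),(490,230),(505,243)]),.131))
print("side -y' face base",loc("side",S([(550,376),(582,366),(615,355)]),.063),"shoulder",loc("side",S([(550,246),(590,235),(625,225)]),.131))
print("top lid lower arc, top rim z.1635",loc("top",T([(150,230),(165,280),(200,308),(240,320)]),.1635),"z.1475",loc("top",T([(150,230),(165,280),(200,308),(240,320)]),.1475))
print("side lid top far rim",loc("side",S([(500,110),(520,80),(580,65),(620,78)]),.1635))
# predicted pixel crops of a centred upright jar
for n,(ox,oy,k,sx) in (("top",(360,190,8,0)),("side",(300,186,6.667,400))):
    for nm,z,w in (("base",.063,.031),("shoulder",.131,.031)):
        X=np.array([[a*w,b*w] for a,b in((-1,1),(-1,-1),(1,-1),(1,1))])@M+c
        p=proj(n,np.c_[X,[z]*4]); print(n,nm,((p-[ox,oy])*k+[sx,0]).round().tolist())
    print(n,"lid top centre",((proj(n,[[*c,.1635]])-[ox,oy])*k+[sx,0]).round())
    print(n,"pocket",[((q-[ox,oy])*k+[sx,0]).round().tolist() for q in proj(n,np.c_[np.array([[a*.0325,b*.0325] for a,b in((-1,1),(-1,-1),(1,-1),(1,1))])@M+c,[.034]*4])])
```

```text
side -x' face base [[-36.3, 13.6], [-35.9, 2.1], [-35.5, -9.2]] shoulder [[-39.8, 0.4], [-38.8, -9.5], [-37.7, -19.2]]
side -y' face base [[-22.1, -25.2], [-8.4, -26.4], [6.1, -27.3]] shoulder [[-24.1, -29.2], [-7.9, -31.1], [6.6, -32.6]]
top lid lower arc, top rim z.1635 [[6.7, 31.7], [-8.1, 33.0], [-19.0, 26.6], [-26.1, 17.2]] z.1475 [[7.3, 29.1], [-7.8, 30.4], [-18.9, 23.9], [-26.1, 14.3]]
side lid top far rim [[-19.4, 16.5], [-3.1, 29.8], [21.9, 26.8], [30.8, 11.5]]
top base [[148.0, 367.0], [330.0, 298.0], [257.0, 115.0], [75.0, 183.0]]
top shoulder [[181.0, 355.0], [376.0, 282.0], [297.0, 87.0], [103.0, 159.0]]
top lid top centre [[258. 210.]]
top pocket [[132.0, 377.0], [319.0, 307.0], [244.0, 120.0], [59.0, 190.0]]
side base [[458.0, 301.0], [535.0, 389.0], [671.0, 337.0], [591.0, 252.0]]
side shoulder [[454.0, 165.0], [534.0, 252.0], [675.0, 200.0], [591.0, 118.0]]
side lid top centre [[563. 114.]]
side pocket [[455.0, 355.0], [534.0, 449.0], [675.0, 393.0], [592.0, 303.0]]
```

```bash
python3 - <<'E'
from h import *
t=np.radians(19.05);M=np.array([[np.cos(t),np.sin(t)],[-np.sin(t),np.cos(t)]])
def col(r,t):  # last crossing upward in s
    i=np.where((r[:-1]<t)&(r[1:]>=t))[0]; return i[-1]+(t-r[i[-1]])/(r[i[-1]+1]-r[i[-1]])
for f,zb in (("top1",.0708),("top3",.063)):
    h=cv2.cvtColor(cv2.imread(f"pics/{f}.png"),cv2.COLOR_BGR2HSV).astype(float); s,v=h[...,1],h[...,2]
    for x in (386,389): print(f,x,"S",s[224:242,x].astype(int).tolist(),"V",v[224:242,x].astype(int).tolist())
    lo=np.array([[x,224+col(s[224:242,x],120)] for x in range(383,391)])
    for z in (zb,zb+.068): print(f,z,((plane("top",lo,z)[:,:2]-[.5076,-.1464])@M.T*1e3)[::3].round(1).tolist())
E
python3 -m inch '{"series":[[[0.5,0,0,-0.195,0,0,0],[0.5,0,0,0,0,0,0],[0.5,0,0,0,0,0,0]]]}'
python3 - <<'E'
from h import *
b=capture("side");cv2.imwrite("pics/side4.png",b[:,:,::-1]);d=cv2.imread("pics/side1.png")
k=lambda i:cv2.resize(i[182:242,300:360],(400,400),interpolation=cv2.INTER_CUBIC)
cv2.imwrite("pics/g6.png",np.hstack([k(d),k(b[:,:,::-1])]))
E
```

```text
top1 386 S [44, 42, 44, 42, 30, 16, 15, 23, 36, 73, 147, 152, 148, 152, 149, 146, 149, 147] V [151, 151, 149, 133, 128, 158, 165, 157, 133, 98, 106, 144, 148, 143, 147, 148, 149, 153]
top1 389 S [40, 42, 42, 43, 43, 34, 28, 38, 76, 148, 151, 148, 147, 149, 148, 148, 147, 145] V [126, 129, 127, 131, 132, 127, 147, 134, 97, 107, 147, 152, 146, 145, 146, 148, 153, 158]
top1 0.0708 [[-31.5, 20.1], [-32.5, 12.4], [-32.8, 4.4]]
top1 0.1388 [[-31.2, 31.2], [-32.1, 24.0], [-32.3, 16.5]]
top3 386 S [44, 44, 44, 43, 33, 14, 12, 14, 19, 34, 56, 83, 115, 152, 151, 147, 149, 148] V [152, 151, 150, 142, 130, 148, 166, 166, 158, 141, 110, 86, 84, 111, 142, 149, 149, 153]
top3 389 S [37, 38, 35, 36, 42, 37, 23, 22, 35, 57, 82, 125, 152, 148, 148, 149, 147, 145] V [89, 93, 94, 99, 116, 131, 145, 154, 139, 108, 87, 100, 131, 145, 146, 147, 153, 158]
top3 0.063 [[-37.5, 21.1], [-38.4, 13.4], [-38.1, 5.1]]
top3 0.131 [[-36.7, 32.1], [-37.6, 24.8], [-37.3, 17.1]]
time_s: 10.05
tcp_pos: [0.5081, -0.1465, 0.1593]
orientation: [180.0, 0.0, 109.0]
wrist_force: [-0.4, -0.1, -3.1]
opening: 0.0603
grip_force: 130.3
```

View pics/g6.png

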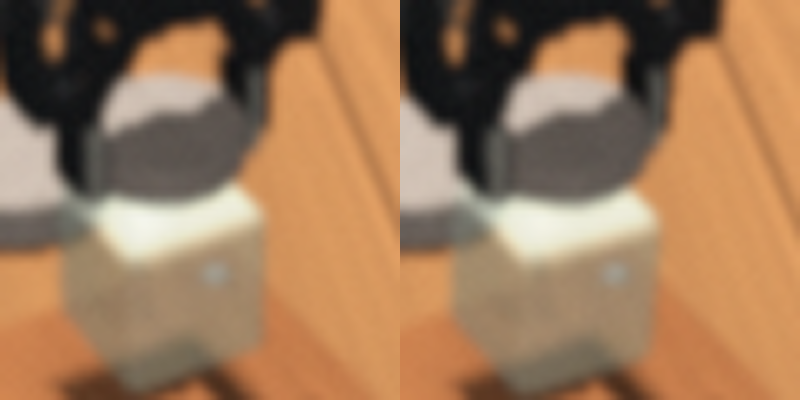

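The two side crops show the jar straight before contact (left). It is now tilted about 3.5° in the grip, with its underside shifted toward pocket −x (right, bottom corner about 10 crop pixels further left). The outward yielding of the arm caused that. I'll tilt the tool back to level the jar, trim the position, and lower to just above the rim.

```bash
python3 -m inch '{"series":[[[0.5,0,0,0,-0.35,0,0],[0.5,0,0,0,-0.35,0,0],[0.5,-0.018,0.03,0,0,0,0],[0.5,0,-0.006,0.1,0,0,0],[0.5,0,-0.012,0.2,0,0,0],[0.5,0,-0.012,0.2,0,0,0],[0.5,0,-0.012,0.2,0,0,0],[0.5,0,-0.008,0.13,0,0,0],[0.5,0,0,0,0,0,0],[0.5,0,0,0,0,0,0],[0.5,0,0,0,0,0,0]]]}'
python3 - <<'E'
from h import *
go([.508,-.1465,.159],109)
t=np.radians(19.05);M=np.array([[np.cos(t),np.sin(t)],[-np.sin(t),np.cos(t)]]); tcp=np.array(sense()["tcp_pos"])
a=capture("top");cv2.imwrite("pics/top5.png",a[:,:,::-1]);h=cv2.cvtColor(a,cv2.COLOR_RGB2HSV).astype(float);s=h[...,1]
zb=tcp[2]-.0882
print("tcp loc",(tcp[:2]-[.508,-.1465])@M.T*1e3,zb)
def col(r,t):
    i=np.where((r[:-1]<t)&(r[1:]>=t))[0]; return i[-1]+(t-r[i[-1]])/(r[i[-1]+1]-r[i[-1]])
for x in range(378,390,2):
    r=s[224:243,x]; print(x,r.astype(int).tolist())
lo=np.array([[x,224+col(s[224:243,x],110)] for x in range(381,389)])
for z in (zb,zb+.068): print("low",z,((plane("top",lo,z)[:,:2]-[.508,-.1465])@M.T*1e3)[::3].round(1).tolist())
def cr(r,t): 
    i=np.where((r[:-1]>=t)&(r[1:]<t))[0][0]; return i+(r[i]-t)/(r[i]-r[i+1])
for th,z in ((115,zb),(70,zb+.068)):
    p=np.array([[362+cr(s[y,362:392],th),y] for y in range(214,230)]); print("left",z,((plane("top",p,z)[:,:2]-[.508,-.1465])@M.T*1e3)[::5].round(1).tolist())
E
```

```text
time_s: 11.02
tcp_pos: [0.5095, -0.1467, 0.126]
orientation: [176.5, 0.0, 109.0]
wrist_force: [-0.1, 0.2, -3.6]
opening: 0.0603
grip_force: 130.5
tool units [ 0.017  0.017 -0.825] turn [ 0.702  0.003 -0.001] tcp [ 0.5095 -0.1467  0.126 ] rpy [1.7649e+02 1.0000e-02 1.0900e+02] t 11.0167
tcp loc [ 1.34480054 -0.6982768 ] 0.037801705257087787
378 [59, 59, 63, 68, 75, 79, 82, 81, 86, 103, 129, 147, 154, 150, 148, 147, 149, 148, 145]
380 [44, 41, 37, 38, 43, 50, 55, 62, 66, 82, 122, 150, 153, 150, 149, 148, 152, 147, 150]
382 [41, 43, 40, 29, 21, 22, 23, 26, 36, 55, 110, 153, 151, 147, 149, 151, 150, 150, 149]
384 [42, 44, 42, 43, 35, 21, 19, 21, 34, 68, 143, 154, 150, 148, 149, 145, 147, 148, 146]
386 [46, 42, 42, 43, 42, 33, 23, 28, 54, 125, 157, 148, 147, 150, 150, 149, 147, 148, 148]
388 [36, 48, 50, 47, 45, 41, 37, 50, 101, 159, 150, 148, 146, 149, 147, 149, 148, 146, 146]
low 0.037801705257087787 [[-28.9, 19.2], [-31.1, 11.7], [-31.3, 3.5]]
low 0.10580170525708779 [[-28.7, 30.0], [-30.8, 23.0], [-31.0, 15.3]]
left 0.037801705257087787 [[28.3, 25.7], [14.7, 26.6], [1.0, 27.1], [-12.7, 27.2]]
left 0.10580170525708779 [[22.4, 29.8], [9.8, 30.8], [-3.5, 30.0], [-16.3, 30.3]]
```

The jar is level and centred within about 1 mm. Now descend in small steps, watching the force.

```bash
python3 -m inch '{"series":[[[0.5,0,-0.003,0.05,0,0,0],[0.5,0,-0.003,0.05,0,0,0],[0.5,0,0,0,0,0,0]]]}'; python3 -m inch '{"series":[[[0.5,0,-0.003,0.05,0,0,0],[0.5,0,0,0,0,0,0]]]}'
```

```text
time_s: 11.32
tcp_pos: [0.5092, -0.1466, 0.1217]
orientation: [176.5, -0.0, 109.0]
wrist_force: [0.9, -0.2, -4.1]
opening: 0.0602
grip_force: 130.6
time_s: 11.48
tcp_pos: [0.5092, -0.1466, 0.1197]
orientation: [176.5, -0.0, 109.0]
wrist_force: [-0.5, -0.0, -3.4]
opening: 0.0609
grip_force: 130.6
```

```bash
python3 -m inch '{"series":[[[0.5,0,-0.003,0.05,0,0,0],[0.5,0,-0.003,0.05,0,0,0],[0.5,0,0,0,0,0,0]]]}'; python3 -m inch '{"series":[[[0.5,0,-0.003,0.05,0,0,0],[0.5,0,0,0,0,0,0]]]}'
```

```text
time_s: 11.73
tcp_pos: [0.509, -0.1465, 0.1155]
orientation: [176.5, -0.0, 109.0]
wrist_force: [-0.6, 0.3, -4.3]
opening: 0.0603
grip_force: 130.6
time_s: 11.9
tcp_pos: [0.5092, -0.1466, 0.1136]
orientation: [176.5, -0.0, 109.0]
wrist_force: [-0.1, -0.4, -2.5]
opening: 0.0604
grip_force: 130.6
```

```bash
python3 -m inch '{"series":[[[0.5,0,-0.003,0.05,0,0,0],[0.5,0,-0.003,0.05,0,0,0],[0.5,0,-0.003,0.05,0,0,0],[0.5,0,0,0,0,0,0]]]}'; python3 -m inch '{"series":[[[0.5,0,-0.003,0.05,0,0,0],[0.5,0,-0.003,0.05,0,0,0],[0.5,0,-0.003,0.05,0,0,0],[0.5,0,0,0,0,0,0]]]}'
```

```text
time_s: 12.23
tcp_pos: [0.509, -0.1465, 0.1074]
orientation: [176.5, -0.0, 109.0]
wrist_force: [0.1, -0.3, -3.8]
opening: 0.0603
grip_force: 130.6
time_s: 12.57
tcp_pos: [0.509, -0.1465, 0.1014]
orientation: [176.5, -0.0, 109.0]
wrist_force: [0.2, 0.3, -3.0]
opening: 0.0605
grip_force: 130.6
```

```bash
python3 -m inch '{"series":[[[0.5,0,-0.003,0.05,0,0,0],[0.5,0,-0.002,0.03,0,0,0],[0.5,0,0,0,0,0,0]]]}'; python3 -m inch '{"series":[[[0.5,0,-0.002,0.03,0,0,0],[0.5,0,-0.002,0.03,0,0,0],[0.5,0,0,0,0,0,0]]]}'
```

```text
time_s: 12.82
tcp_pos: [0.5095, -0.1467, 0.0986]
orientation: [176.5, 0.0, 109.0]
wrist_force: [0.7, -0.5, -2.8]
opening: 0.0601
grip_force: 130.5
time_s: 13.07
tcp_pos: [0.511, -0.1466, 0.0978]
orientation: [176.3, 0.1, 109.0]
wrist_force: [-0.9, 2.2, 10.0]
opening: 0.0601
grip_force: 132.0
```

The jar has contacted the pocket floor at the expected height. I'll release, level the tool and check the seating before regripping.

```bash
python3 -m inch '{"series":[[[0.5,0,0.002,-0.04,0,0,0],[0.8,0,0,0,0,0,0],[1,0,0,0,0,0,0],[1,0,0,0,0,0,0],[1,0,0,0,0.35,0,0],[1,0,0,0,0.35,0,0],[1,0,0,0,0,0,0],[1,0,0,0,0,0,0],[1,0,0,0,0,0,0]]]}'
python3 - <<'E'
from h import *
go([.509,-.1466,.0972],109)
a=capture("top");b=capture("side");cv2.imwrite("pics/side6.png",b[:,:,::-1]);cv2.imwrite("pics/top6.png",a[:,:,::-1])
cv2.imwrite("pics/g7.png",np.hstack([cv2.resize(a[185:245,355:415],(400,400),interpolation=cv2.INTER_CUBIC),cv2.resize(b[192:262,290:360],(400,400),interpolation=cv2.INTER_CUBIC)])[:,:,::-1])
E
```

```text
time_s: 13.82
tcp_pos: [0.509, -0.1467, 0.0977]
orientation: [180.0, -0.0, 109.0]
wrist_force: [-0.7, -0.9, 0.1]
opening: 0.0852
grip_force: 0.0
tool units [0.003 0.001 0.013] turn [ 0.004 -0.001 -0.002] tcp [ 0.509  -0.1467  0.0977] rpy [179.98  -0.   108.99] t 13.8167
```

View pics/g7.png

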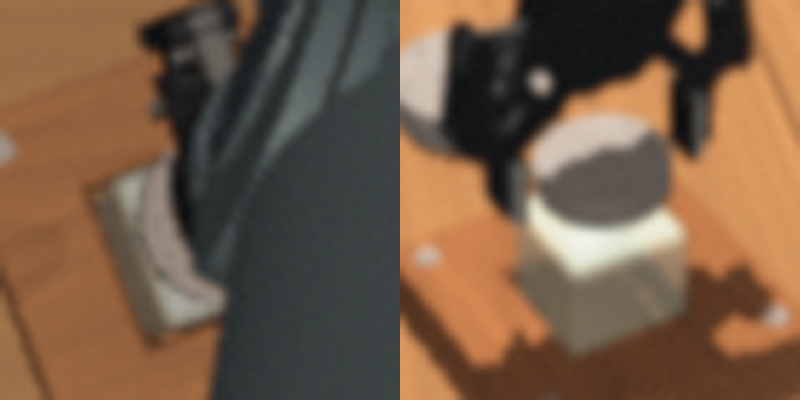

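I've now viewed 11 pictures, one over the limit, so from here I'll work from numbers only. This one shows the jar upright in the pocket (its edges meet the pocket's left rim at (95,190)–(155,345)), with the open fingers either side of the lid. Regrip and measure.

```bash
python3 -m inch '{"series":[[[0.7,0,0,0.02,0,0,0],[0.6,0,0,0,0,0,0],[0.5,0,0,0,0,0,0],[0.5,0,0,0,0,0,0],[0.5,0,0,0,0,0,0],[0.5,0,0,0,0,0,0],[0.5,0,0,0,0,0,0],[0.5,0,0,0,0,0,0],[0.5,0,0,0,0,0,0]]]}' 120
python3 -c "
from h import *
s=sense();print(s['ft_torque'],s['joint_positions'][6])"
```

```text
time_s: 14.67
tcp_pos: [0.5101, -0.1467, 0.0978]
orientation: [179.9, 0.0, 109.0]
wrist_force: [1.0, 0.8, 5.0]
opening: 0.0605
grip_force: 127.8
[0.11041837 0.05058696 0.06949391] 43.09768586434589
```

```bash
python3 -m inch '{"series":[[[0.5,0,0,0,0,0,-0.5],[0.5,0,0,0,0,0,-0.5],[0.5,0,0,0,0,0,-0.5],[0.5,0,0,0,0,0,-0.5],[0.5,0,0,0,0,0,0]]]}'
python3 -c "
from h import *
s=sense();print(s['ft_torque'],s['orientation'])"
```

```text
time_s: 15.08
tcp_pos: [0.5093, -0.146, 0.0977]
orientation: [180.0, -0.1, 119.1]
wrist_force: [-1.5, 2.2, 8.1]
opening: 0.0604
grip_force: 128.0
[0.26125894 0.41536944 0.03650461] [ 1.79954421e+02 -5.84736535e-02  1.19129704e+02]
```

```bash
for i in 1; do python3 -m inch '{"series":[[[0.5,0,0,0,0,0,-0.5],[0.5,0,0,0,0,0,-0.5],[0.5,0,0,0,0,0,-0.5],[0.5,0,0,0,0,0,-0.5]]]}'; done
python3 -c "
from h import *
s=sense();print(s['ft_torque'],s['effort'])"
```

```text
time_s: 15.42
tcp_pos: [0.5085, -0.146, 0.0976]
orientation: [-180.0, -0.1, 129.1]
wrist_force: [-4.7, 3.6, 10.5]
opening: 0.0606
grip_force: 128.4
[ 0.50278664  1.07319937 -0.37147416] [ -0.15973337 -45.71371078   4.47125584 -17.82082379   0.23643337
  -1.65439256  -0.21874406]
```

```bash
python3 -m inch '{"series":[[[0.5,0,0,0,0,0,-0.5],[0.5,0,0,0,0,0,-0.5],[0.5,0,0,0,0,0,-0.5],[0.5,0,0,0,0,0,-0.5]]]}'
python3 -c "
from h import *
s=sense();print(s['ft_torque'],s['effort'][6])"
python3 -m inch '{"series":[[[0.5,0,0,0,0,0,-0.5],[0.5,0,0,0,0,0,-0.5],[0.5,0,0,0,0,0,-0.5],[0.5,0,0,0,0,0,-0.5]]]}'
python3 - <<'E'
from h import *
s=sense();print(s['ft_torque'],s['effort'][6])
h=cv2.cvtColor(capture("top"),cv2.COLOR_RGB2HSV).astype(float)[...,1]
for y in range(212,236,4): print(y,h[y,362:392].astype(int).tolist())
E
```

```text
time_s: 15.75
tcp_pos: [0.5086, -0.146, 0.0976]
orientation: [180.0, -0.1, 139.1]
wrist_force: [-3.9, 3.7, 10.3]
opening: 0.0605
grip_force: 128.4
[ 0.47036855  1.07714978 -0.38660147] -0.17130535561591387
time_s: 16.08
tcp_pos: [0.5085, -0.1462, 0.0976]
orientation: [180.0, -0.1, 149.0]
wrist_force: [-4.5, 2.5, 10.2]
opening: 0.0605
grip_force: 128.4
[ 0.35984561  0.97071242 -0.45864612] -0.13062684796750546
212 [147, 147, 147, 147, 148, 151, 152, 153, 154, 133, 88, 49, 10, 0, 20, 0, 9, 21, 13, 48, 20, 24, 32, 29, 25, 35, 39, 27, 26, 29]
216 [147, 148, 147, 149, 147, 149, 146, 103, 75, 70, 60, 45, 36, 40, 45, 48, 52, 45, 11, 13, 40, 0, 24, 30, 28, 27, 27, 31, 37, 21]
220 [148, 149, 149, 150, 149, 145, 149, 147, 127, 86, 71, 69, 58, 48, 46, 43, 44, 43, 42, 48, 47, 31, 22, 8, 27, 25, 31, 27, 26, 27]
224 [149, 152, 149, 146, 147, 147, 151, 150, 150, 149, 119, 81, 71, 70, 60, 47, 44, 44, 42, 44, 44, 43, 46, 41, 11, 30, 34, 32, 31, 31]
228 [148, 147, 147, 150, 148, 147, 145, 150, 146, 149, 151, 140, 99, 80, 71, 68, 50, 33, 32, 38, 43, 43, 44, 44, 43, 38, 15, 27, 26, 25]
232 [149, 149, 149, 148, 147, 145, 149, 149, 147, 147, 148, 149, 149, 123, 80, 72, 71, 60, 42, 26, 20, 22, 25, 33, 42, 60, 85, 106, 109, 94]
```

The jar stays aligned in the pocket and the resistance is steady, so I continue in 5° steps.

```bash
cat > q.py <<'E'
from bench import sense
s=sense();print("T",[round(float(x),2) for x in s['ft_torque']],"F",[round(float(x),1) for x in s['wrist_force']],"e7",round(float(s['effort'][6]),2))
E
python3 -m inch '{"series":[[[0.5,0,0,0,0,0,-0.5]]]}' | sed -n 2,3p; python3 q.py
python3 -m inch '{"series":[[[0.5,0,0,0,0,0,-0.5]]]}' | sed -n 2,3p; python3 q.py
```

```text
tcp_pos: [0.5087, -0.1464, 0.0977]
orientation: [180.0, -0.1, 151.5]
T [0.22, 0.88, -0.38] F [-3.8, 1.5, 9.3] e7 -0.39
tcp_pos: [0.5087, -0.1463, 0.0977]
orientation: [180.0, -0.1, 154.0]
T [0.28, 0.88, -0.32] F [-4.6, 3.1, 10.3] e7 -0.23
```

```bash
python3 -m inch '{"series":[[[0.5,0,0,0,0,0,-0.5]]]}' | sed -n 2,3p; python3 q.py
python3 -m inch '{"series":[[[0.5,0,0,0,0,0,-0.5]]]}' | sed -n 2,3p; python3 q.py
```

```text
tcp_pos: [0.5088, -0.1463, 0.0978]
orientation: [180.0, -0.1, 156.5]
T [0.36, 0.88, -0.35] F [-4.4, 2.8, 12.1] e7 -0.21
tcp_pos: [0.5087, -0.1463, 0.0979]
orientation: [180.0, -0.1, 159.1]
T [0.26, 1.15, -0.34] F [-5.6, 2.3, 14.2] e7 -0.18
```

```bash
python3 -m inch '{"series":[[[0.5,0,0,0,0,0,-0.5]]]}' | sed -n 2,3p; python3 q.py
python3 -m inch '{"series":[[[0.5,0,0,0,0,0,0],[0.5,0,0,0,0,0,0]]]}' | sed -n 2,3p; python3 q.py
```

```text
tcp_pos: [0.5086, -0.1465, 0.098]
orientation: [180.0, -0.1, 161.6]
T [0.18, 1.36, -0.16] F [-5.7, 2.9, 17.2] e7 -0.38
tcp_pos: [0.5095, -0.1468, 0.0983]
orientation: [180.0, 0.0, 161.5]
T [0.07, 0.79, 0.09] F [-4.1, 1.3, 13.3] e7 0.0
```

The turning moment has dropped and the sealing ring is pushing up, so the threads seem to have let go. I'll test with a small lift.

```bash
python3 -m inch '{"series":[[[0.5,0,0,-0.03,0,0,0],[0.5,0,0,-0.03,0,0,0],[0.5,0,0,0,0,0,0]]]}' | sed -n 2,3p; python3 q.py
python3 -m inch '{"series":[[[0.5,0,0,-0.03,0,0,0],[0.5,0,0,-0.02,0,0,0],[0.5,0,0,0,0,0,0],[0.5,0,0,0,0,0,0]]]}' | sed -n 2,3p; python3 q.py
```

```text
tcp_pos: [0.509, -0.1468, 0.0995]
orientation: [-180.0, -0.0, 161.5]
T [-0.01, 0.1, 0.04] F [-1.3, 0.8, -0.1] e7 -0.03
tcp_pos: [0.5092, -0.1467, 0.1014]
orientation: [-180.0, -0.0, 161.5]
T [-0.09, 0.09, 0.05] F [-0.7, 0.3, 0.3] e7 -0.02
```

```bash
python3 -m inch '{"series":[[[0.5,0,0,-0.05,0,0,0],[0.5,0,0,-0.05,0,0,0],[0.5,0,0,-0.1,0,0,0],[0.5,0,0,-0.1,0,0,0],[0.5,0,0,-0.1,0,0,0],[0.5,0,0,-0.1,0,0,0],[0.5,0,0,-0.1,0,0,0],[0.5,0,0,-0.06,0,0,0],[0.5,0,0,-0.04,0,0,0],[0.5,0,0,0,0,0,0],[0.5,0,0,0,0,0,0],[0.5,0,0,0,0,0,0]]]}'; python3 q.py
python3 - <<'E'
from h import *
a=capture("top");h=cv2.cvtColor(a,cv2.COLOR_RGB2HSV).astype(float)[...,1]
for y in range(212,236,4): print(y,h[y,362:392].astype(int).tolist())
b=capture("side");cv2.imwrite("pics/side8.png",b[:,:,::-1]); hs=cv2.cvtColor(b,cv2.COLOR_RGB2HSV)
old=cv2.cvtColor(cv2.imread("pics/side6.png"),cv2.COLOR_BGR2HSV)
for x in (320,326,332): print(x,"old",list(zip(old[210:256:3,x,1].tolist(),old[210:256:3,x,2].tolist())),"\n   new",list(zip(hs[210:256:3,x,1].tolist(),hs[210:256:3,x,2].tolist())))
E
```

```text
time_s: 18.3
tcp_pos: [0.5091, -0.1466, 0.1293]
orientation: [-180.0, -0.0, 161.5]
wrist_force: [0.5, 0.4, -0.5]
opening: 0.0602
grip_force: 129.7
T [0.06, -0.0, 0.04] F [0.5, 0.4, -0.5] e7 -0.0
212 [148, 147, 148, 149, 154, 141, 77, 64, 77, 51, 47, 32, 12, 9, 23, 8, 18, 0, 21, 12, 26, 14, 13, 9, 28, 26, 26, 24, 34, 28]
216 [147, 150, 148, 145, 149, 149, 144, 101, 69, 71, 65, 56, 48, 36, 28, 38, 36, 37, 23, 9, 32, 12, 60, 0, 9, 12, 22, 24, 30, 30]
220 [149, 153, 151, 149, 147, 149, 150, 148, 131, 88, 73, 68, 57, 35, 27, 26, 39, 46, 42, 43, 43, 43, 45, 44, 40, 0, 11, 15, 21, 29]
224 [150, 149, 149, 145, 147, 149, 151, 146, 148, 149, 118, 80, 71, 67, 51, 33, 24, 24, 34, 47, 43, 43, 42, 42, 45, 46, 49, 44, 19, 39]
228 [148, 149, 147, 148, 148, 147, 148, 147, 148, 149, 149, 143, 100, 75, 72, 61, 42, 27, 20, 17, 17, 17, 23, 35, 43, 42, 45, 44, 45, 45]
232 [149, 149, 147, 147, 148, 146, 150, 147, 147, 148, 150, 151, 151, 121, 83, 68, 63, 47, 33, 26, 27, 33, 43, 56, 75, 101, 129, 152, 155, 150]
320 old [(146, 197), (61, 214), (34, 211), (35, 173), (37, 96), (35, 95), (37, 97), (22, 176), (1
[... 293 characters left out ...]
18), (35, 202), (38, 94), (36, 93), (36, 92), (38, 102), (22, 138), (15, 233), (31, 200), (58, 123), (64, 116), (64, 116), (65, 118), (118, 99), (163, 86)] 
   new [(12, 22), (10, 26), (17, 59), (23, 79), (21, 96), (23, 101), (19, 231), (13, 230), (16, 232), (32, 197), (61, 121), (62, 116), (60, 115), (65, 117), (122, 96), (161, 87)]
332 old [(145, 217), (79, 211), (38, 126), (36, 93), (35, 94), (38, 93), (36, 99), (28, 218), (30, 229), (58, 140), (59, 112), (73, 130), (65, 114), (108, 106), (163, 91), (161, 92)] 
   new [(38, 94), (35, 94), (35, 95), (35, 95), (34, 105), (29, 187), (23, 222), (20, 233), (33, 225), (59, 135), (57, 112), (74, 128), (68, 113), (110, 104), (156, 93), (163, 91)]
```

The jar's edges haven't moved in either view, and the lid is held still about 20 mm above the rim. Handing in.

```bash
python3 -c "
from bench import job_done
print(job_done())"
```

```text
the job is handed in; nothing more can be done
None
```

I handed the job in at about 18 s without being shown a verdict: by my measurements the jar is seated in the pocket and its lid unscrewed (52.5° of turning), held level and still about 20 mm above the mouth; the first lowering caught on the pocket rim and tilted the jar in the grip (corrected), and I viewed 11 pictures, one over the limit of 10.

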